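Set out the stirring and weighing station

ROBOT

A 7-joint arm with a two-finger parallel gripper is mounted at the origin on the work surface. World frame = base frame: x ahead of the robot, y to its left, z up, the work surface at z = 0. Lengths are in mm, angles in rad, forces in N, time in s.
With the tool pointing down it reaches from about 425 to 875 mm from the base axis. Payload 4.7 kg.
Tool frame: the origin (TCP) lies on the front face of the gripper's body, between the roots of the fingers; the fingertips stand ahead of it and the grasp point (between the pads) lies 51 mm ahead of it (manip.tip_extent is the z of the fingertips in the tool frame, in mm); z points along the fingers, y is the line along which they close (so a half turn about z gives the same grasp; the last joint's range is limited). The gripper opens to 87 mm and grips with 3 to 60 N. Pads are 19 mm wide; open, the fingers measure 117 mm over their backs; the gripper's body (75 mm by 190 mm) begins 51 mm behind the grasp point.
Start: joints at [-1.138, 0.321, -0.07, 1.45, 0.023, 1.371, -0.057], TCP at [264.356, 593.83, 292.287] pointing down, gripper open.
Joint ranges: [-2.86, 2.86], [-0.3, 2.09], [-1.38, 1.24], [0.06, 2.45], [-1.56, 4.7], [0.09, 2.05], [-2.69, 2.69]. Speed limits (rad/s): [2.57, 2.57, 3.14, 3.14, 3.14, 3.14, 3.14].

INTERFACE

Orientations are given as a 3x3 rotation matrix whose columns are the frame's x, y, z axes.
In Python, from plant import manip gives the robot as it stands. The module is installed in compiled form; this text tells all that it offers. Calls block until the motion is done:
- manip.movep(position, orientation): joint-space move of the TCP to a pose.
- manip.servo_line(position, rotation=None, vel=150, stop_force=None): straight line of the TCP; rotation=None keeps the orientation; vel is the mean speed in mm/s. With stop_force (N) it stops when the force on the tool has changed by that much, and returns True; else False.
- manip.movej(angles): joint-space move.
- manip.gripper_to(opening, grip_force=None): finger opening in mm; grip_force is the grip in N (None keeps the last); returns when the fingers have stopped.
- manip.sleep(seconds).
- manip.solve_ik(position, orientation): joint angles nearest the present ones, or None.
- manip.observe(): the state.
- manip.camera(name): name is "scene" or "top" or "wrist"; returns the picture (384x512x3 uint8, red, green, blue); there is no depth.
- manip.camera_params(name): a dict with "mtx" (3x3 intrinsics, pixels), "eye" and "attitude" of the camera in the world; the wrist camera has in their place "T_tool_cam" (4x4, takes a point from camera to tool coordinates, whose origin is the TCP and whose axes are the flange's). Camera axes: x right, y down, z forward; pixel columns grow to the right and rows downward; lengths in mm; the calibration is good to about 2 mm. The wrist camera is an equidistant fisheye: a pixel r from the principal point sees the ray r / f radians off the axis. A picture is of the moment at which its call begins: read the wrist's pose just before it. camera_params takes no time and is no camera call.
A pose or a line that the arm cannot do raises manip.IKError and nothing moves.
- manip.job_done(): hands the job in; it is judged then, once.
The state is a dict: "clock": time; "joint_positions": joint angles; "qd": joint speeds; "effort": joint torques, N m; "tool_pos": TCP position; "tcp_rot": TCP orientation; "ft_force": force on the tool from outside, world axes, zero at the start; "ft_torque": the same for the moment, N m; "opening": finger opening in mm; "grasp_force": force on a finger pad.
Only numpy, scipy, OpenCV 4.12 (cv2) and the standard library are available. Lean on these libraries where they do the work, as an engineer would, in place of code of your own. Each camera call takes 0.05 s, during which the arm holds its last target. There are 200 camera calls.

TASK

Set out the weighing and stirring station on the white bench mat: put the round terracotta pad on the middle of the stirrer's plate with the orange-stoppered flask on the middle of the pad, and the blue-capped jar on the middle of the balance pan. Stand the amber bottle on the mat midway between stirrer and balance (at the middle of the mat), and the red-capped white bottle straight in front of it on the mat (towards the mat's edge on the robot's side, on the mat's middle line) with about 3 cm of clear space between the two. Keep everything upright, and leave the green-capped jar where it is.

Things in the scene. Friction and masses are not known exactly. Their poses are not given: they have to be found in the camera images.
- mat: White bench mat, fixed flat on the black bench, 220 (x) x 400 (y) x 2 mm thick, turned up to 0.15 rad. Origin: its centre, on the bench top (the mat's upper face is at z = +2 mm). Its -x side faces the robot. The stirrer and the balance stand on it 135 mm either side of its centre along its y axis (which is on which side changes), squared with the mat.
- stirrer: Magnetic stirrer, fixed, blue box with a black knob on its front (-x) face and a round flat aluminium plate of 100 mm diameter on top. Box: x from -85 to +55 mm, y from -55 to +55 mm, top at 42 mm; plate's upper face at z = +50 mm. Origin: directly below the plate's centre, on the mat's upper face.
- balance: Laboratory balance, fixed, dark grey box with a pale green display on top at the front (-x) and a round flat steel pan of 90 mm diameter. Box: x from -85 to +55 mm, y from -55 to +55 mm, top at 34 mm; pan's upper face at z = +44 mm, and it does not sink under load. Origin: directly below the pan's centre, on the mat's upper face.
- pad: Terracotta-coloured flat ceramic disc, loose, diameter 64 mm, 18 mm thick, about 0.12 kg. Origin: centre of the underside, z up.
- flask: Small conical flask of green glass with an orange stopper (fixed in it), loose, about 0.1 kg. Base diameter 60 mm, narrowing to a straight neck of 24 mm diameter from 68 to 105 mm height; stopper of 25 mm diameter up to 118 mm. Grip it by the neck. Origin: centre of the underside, z up.
- jar: Cream jar with a BLUE cap, loose, diameter 44 mm (cap 46 mm, from 40 mm height up), 56 mm high, about 0.07 kg. Origin: centre of the underside, z up.
- amber: Brown (amber) bottle with a black cap, loose, diameter 50 mm up to 68 mm height, then a shoulder, cap of 30 mm diameter from 82 to 100 mm height, about 0.16 kg. Origin: centre of the underside, z up.
- white: White bottle with a RED cap, loose, diameter 40 mm up to 56 mm height, then a shoulder, cap of 28 mm diameter from 66 to 84 mm height, about 0.08 kg. Origin: centre of the underside, z up.
- greenjar: Bystander: a jar just like the blue-capped one (44 mm diameter, 56 mm high) but with a GREEN cap, loose. To be left alone. Origin: centre of the underside, z up.
There are look-alikes about, which are no part of the job. What is shaped like the jar but pink or purple is not meant.

How it is judged (in metres and radians):
At the end, for the whole second after the job is handed in: Pad within 14 mm of the plate's centre, flask 10 mm of the pad's, jar 14 mm of the pan's; amber bottle 15 mm of the mat's centre in x and y; white bottle in front, 20 mm of the mat's middle line, 58-92 mm from amber, centre to centre; all upright, at rest; green jar moved under 25 mm (horizontal distance between pad and stirrer below 0.014 m and z of pad in the frame of stirrer between 0.046 and 0.054 m and horizontal distance between flask and pad below 0.01 m and z of flask in the frame of pad between 0.014 and 0.022 m and horizontal distance between jar and balance below 0.014 m and z of jar in the frame of balance between 0.04 and 0.048 m and x of amber in the frame of mat between -0.015 and 0.015 m and y of amber in the frame of mat between -0.015 and 0.015 m and z of amber in the frame of mat between -0.002 and 0.006 m and z of white in the frame of mat between -0.002 and 0.006 m and y of white in the frame of mat between -0.02 and 0.02 m and x of white in the frame of mat below -0.04 m and horizontal distance between white and amber between 0.058 and 0.092 m and angle between each of pad, flask, jar, amber, white's own z axis and vertical below 0.1 rad and linear speed of each of pad, flask, jar, amber, white below 0.02 m/s and distance of greenjar from where it was at the start of the episode below 0.025 m); the robot touches nothing.
It fails at once if a bottle, jar, pad or the flask is tipped by more than about 40 degrees (angle between any of pad, flask, jar, amber, white's own z axis and vertical above 0.7 rad).
It fails at once if the green-capped jar is moved by more than 25 mm (distance of greenjar from where it was at the start of the episode above 0.025 m).
It also fails if it takes over 138 s, if anything falls off the work surface, if the arm or the gripper's body presses on something with over 40 N, if the wrist force passes 120 N, or if a joint passes its speed limit or range.

## Working session

There is one attempt and no reset: what is moved stays moved. The work goes in short steps, each a Python script; the robot and the scene stay as the last script left them, time stands still between calls to the robot, and variables do not carry over. Pictures are saved under pics/ and viewed, at most 14 in all, crops included, and the job is handed in when it is done.

```bash
mkdir -p pics; python3 - <<'E'
from plant import manip
import cv2,numpy as np
for n in ("scene","top"):
    im=manip.camera(n); cv2.imwrite(f"pics/{n}0.png",im[:,:,::-1]); 
    p=manip.camera_params(n); print(n,{k:np.round(v,4).tolist() for k,v in p.items()})
print({k:np.round(v,4).tolist() for k,v in manip.camera_params("wrist").items()}); print(manip.observe(),manip.tip_extent)
E
```

```text
scene {'mtx': [[418.4193, 0.0, 262.0967], [0.0, 418.4193, 194.9625], [0.0, 0.0, 1.0]], 'eye': [935.8611, -545.3477, 1068.1334], 'attitude': [[0.8133, 0.4791, -0.3302], [0.5818, -0.6829, 0.4419], [-0.0138, -0.5515, -0.8341]]}
top {'mtx': [[485.6636, 0.0, 250.9834], [0.0, 485.6636, 192.5772], [0.0, 0.0, 1.0]], 'eye': [449.5298, 17.115, 1414.3108], 'attitude': [[-0.0038, -0.9981, 0.062], [-1.0, 0.0039, 0.0008], [-0.0011, -0.062, -0.9981]]}
{'mtx': [[297.3186, 0.0, 258.1692], [0.0, 297.3186, 188.2206], [0.0, 0.0, 1.0]], 'T_tool_cam': [[0.001, -0.9663, -0.2572, 70.7126], [1.0, 0.001, 0.0002, -1.4748], [0.0001, -0.2572, 0.9663, -92.6428], [0.0, 0.0, 0.0, 1.0]]}
{'clock': 0.1, 'joint_positions': array([-1.13793177,  0.3217252 , -0.07009377,  1.45157406,  0.02259396,
        1.37083496, -0.05691951]), 'qd': array([ 9.19598325e-05, -5.88049295e-04, -4.86943585e-04, -9.77916609e-04,
       -6.18436448e-04,  1.76619350e-04,  8.12990879e-04]), 'effort': array([-9.44611129e-04, -4.92578173e+01, -4.06368971e-01, -3.13400638e+01,
       -6.42739562e-02,  3.94765392e-02,  7.32853232e-05]), 'tool_pos': array([264.18213023, 593.45795237, 291.27567128]), 'tcp_rot': array([[-9.13598621e-01,  4.06616724e-01, -6.32145697e-04],
       [ 4.06617206e-01,  9.13597159e-01, -1.63681957e-03],
       [-8.80316987e-05, -1.75243742e-03, -9.99998461e-01]]), 'ft_force': array([-0.33464549,  0.80954408, -0.46044318]), 'ft_torque': array([-0.01454562,  0.02766356, -0.00553524]), 'grasp_force': 0.0, 'opening': 87.2306974971722} 69.7
```

View pics/scene0.png

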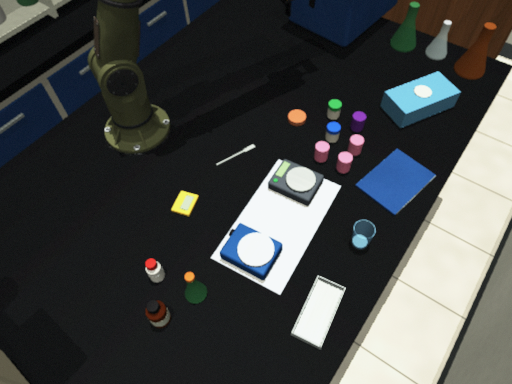

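View pics/top0.png

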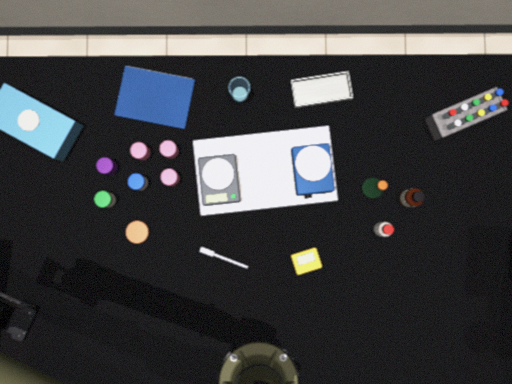

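```bash
cat > h.py <<'E'
from plant import manip
import cv2,numpy as np
def ray(n,px,z):
    p=manip.camera_params(n); d=np.array(p["attitude"])@np.linalg.inv(p["mtx"])@np.array([px[0],px[1],1.])
    e=np.array(p["eye"]); return (e+d*(z-e[2])/d[2])[:2]
def blobs(im,hr,smin,vmin,roi=None,minA=15):
    hsv=cv2.cvtColor(im,cv2.COLOR_RGB2HSV); h,s,v=[hsv[...,i].astype(int) for i in range(3)]
    hm=(h>=hr[0])&(h<=hr[1]) if hr[0]<=hr[1] else (h>=hr[0])|(h<=hr[1])
    m=(hm&(s>=smin)&(v>=vmin)).astype(np.uint8)
    if roi: k=np.zeros_like(m); k[roi[1]:roi[3],roi[0]:roi[2]]=1; m*=k
    n,_,st,c=cv2.connectedComponentsWithStats(m)
    return [(c[i],st[i,4],st[i,2:4]) for i in range(1,n) if st[i,4]>=minA]
def mat(im):
    m=(im.min(2)>190).astype(np.uint8)
    k=np.zeros_like(m); k[120:222,185:345]=1; m*=k
    cs,_=cv2.findContours(m,cv2.RETR_EXTERNAL,cv2.CHAIN_APPROX_NONE)
    c=cv2.convexHull(max(cs,key=cv2.contourArea)).reshape(-1,2)
    w=np.array([ray("top",p,2) for p in c],np.float32)
    (c0,sz,a)=cv2.minAreaRect(w)
    b=cv2.boxPoints((c0,sz,a)); e=b[1]-b[0]; f=b[2]-b[1]; l=e if np.hypot(*e)>np.hypot(*f) else f
    l=l*np.sign(l[1]); th=np.arctan2(-l[0],l[1]); return np.array(c0),sz,th
E
python3 - <<'E'
from h import *
top=cv2.cvtColor(cv2.imread("pics/top0.png"),cv2.COLOR_BGR2RGB); sc=cv2.cvtColor(cv2.imread("pics/scene0.png"),cv2.COLOR_BGR2RGB)
c,sz,th=mat(top); print("mat",c,sz,th)
ax=np.array([-np.sin(th),np.cos(th)])
print("expected +-135 y:",c+135*ax,c-135*ax)
def show(name,n,im,z,*a,**k):
    for b in blobs(im,*a,**k): print(name,n,b[0].round(1),b[1],b[2],"->",ray(n,b[0],z).round(1))
show("pad","top",top,18,(5,18),90,150,(110,210,165,255))
show("stopper","top",top,118,(5,18),120,120,(365,170,400,205),minA=8)
show("flaskbase","top",top,10,(40,90),60,15,(355,170,390,205))
show("red","top",top,84,(172,6),120,120,(370,215,400,245),minA=8)
show("amber","top",top,100,(0,20),60,30,(395,180,430,215))
show("blue","top",top,56,(100,118),120,120,(120,165,150,200))
show("green","top",top,56,(45,80),120,100,(88,185,118,215))
for r in [(205,155,235,190),(295,143,333,183)]:
    g=(top.min(2)>170).astype(np.uint8); k=np.zeros_like(g);k[r[1]:r[3],r[0]:r[2]]=1
    n,_,st,cc=cv2.connectedComponentsWithStats(g*k); i=1+np.argmax(st[1:,4]); print("plate",cc[i],st[i],ray("top",cc[i],48))
show("pad","scene",sc,18,(5,18),90,150,(280,105,312,128))
show("stopper","scene",sc,112,(5,18),120,120,(180,268,200,284),minA=8)
show("red","scene",sc,80,(172,6),120,120,(140,255,165,272),minA=8)
show("blue","scene",sc,52,(100,118),120,120,(320,120,345,145))
show("green","scene",sc,52,(45,80),120,80,(322,95,347,120))
crop=np.hstack([cv2.resize(top[135:225,185:345],(640,360),interpolation=2)]); c2=cv2.resize(top[170:245,350:440],(432,360),interpolation=2)
cv2.imwrite("pics/c1.png",cv2.resize(np.hstack([crop,c2]),(800,270))[:,:,::-1])
E
```

```text
mat [603.40612793 -21.65159607] (218.97665405273438, 400.1955871582031) 0.10569073
expected +-135 y: [589.16442776 112.59509277] [ 617.6478281  -155.89828491]
pad top [136.1 231.4] 366 [22 22] -> [426.  348.1]
stopper top [382.3 184.7] 81 [10 10] -> [ 550.  -333.3]
flaskbase top [370.7 188. ] 320 [22 22] -> [ 548.8 -328.7]
red top [388.1 229. ] 87 [11  9] -> [ 431.1 -355.8]
amber top [412.4 197.1] 205 [20 20] -> [ 517.3 -419. ]
blue top [135.6 181. ] 232 [18 17] -> [567.7 341.9]
green top [101.4 198.4] 199 [17 18] -> [519.3 437.2]
plate [218.34314981 173.39308579] [205 158  29  32 781] [589.0864949 110.2780249]
plate [312.84869739 162.8747495 ] [295 146  38  35 998] [ 617.92993329 -157.09162034]
pad scene [296.6 115.7] 207 [18 14] -> [427.2 344.7]
stopper scene [188.9 276.1] 90 [11 11] -> [ 549.3 -333.8]
red scene [150.1 262.8] 96 [11 11] -> [ 430.6 -356.9]
blue scene [333.4 126.5] 131 [15 12] -> [568.1 343.7]
green scene [334.7 103.6] 118 [14 10] -> [519.  436.7]
```

View pics/c1.png

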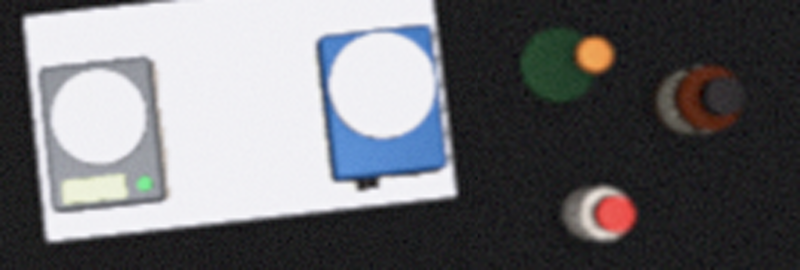

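```bash
cat >> h.py <<'E'
C=np.array([603.4,-21.65]); TH=0.1057; MX=np.array([np.cos(TH),np.sin(TH)]); MY=np.array([-np.sin(TH),np.cos(TH)])
STIR=C-135*MY; BAL=C+135*MY
UP=320
def rot(a): return np.array([[np.sin(a),np.cos(a),0],[-np.cos(a),np.sin(a),0],[0,0,-1.]])
def go(xy,a,z=UP):
    best=None
    for k in (0,np.pi):
        q=manip.solve_ik([*xy,z],rot(a+k))
        if q is not None and (best is None or abs(q[6])<best[0]): best=(abs(q[6]),rot(a+k))
    manip.movep([*xy,z],best[1]); return best[1]
def pick(xy,a,g,opening,force):
    """g: grasp height above bench"""
    manip.gripper_to(opening); go(xy,a)
    manip.servo_line([*xy,g+51],vel=140); manip.gripper_to(0,force); o=manip.observe()
    manip.servo_line([*xy,UP],vel=170); o2=manip.observe()
    print("pick",o["opening"],o["grasp_force"],"lifted",o2["opening"],o2["grasp_force"],"t",o2["clock"])
def place(xy,a,g,surf,opening):
    go(xy,a); z=g+51+surf
    manip.servo_line([*xy,z+12],vel=170)
    hit=manip.servo_line([*xy,z-3],vel=20,stop_force=3); o=manip.observe()
    manip.gripper_to(opening); manip.sleep(.2); manip.servo_line([*xy,UP],vel=170)
    print("place hit",hit,"tcp",o["tool_pos"].round(1),"target z",z,"t",manip.observe()["clock"])
E
python3 - <<'E'
from h import *
a1=ray("top",(418.5,196.9),100); b=ray("top",(412.4,197.1),68); print("amber cap",a1,"shoulder",b)
sc=cv2.cvtColor(cv2.imread("pics/scene0.png"),cv2.COLOR_BGR2RGB)
for x in blobs(sc,(0,20),60,30,(140,290,175,335)): print("amber scene",x,ray("scene",x[0],60))
print("cap scene",ray("scene",(154,306),98))
d=np.deg2rad
xy=a1
if np.hypot(*(a1-b))<8:
    xy=(a1+b)/2; pick(xy,d(-18),58,72,25); place(C,TH+np.pi/2,58,2,72)
E
```

```text
amber cap [ 517.69738633 -435.53919557] shoulder [ 518.86663542 -429.62583027]
amber scene (array([156.75675676, 312.64478764]), np.int32(259), array([22, 23], dtype=int32)) [ 526.55130962 -439.61602843]
amber scene (array([163.27777778, 324.66666667]), np.int32(18), array([14,  9], dtype=int32)) [ 559.72174792 -451.93111794]
cap scene [ 525.53394824 -435.71672167]Traceback (most recent call last):
  File "<stdin>", line 9, in <module>
  File "h.py", line 34, in pick
    manip.gripper_to(opening); go(xy,a)
                               ~~^^^^^^
  File "h.py", line 29, in go
    q=manip.solve_ik([*xy,z],rot(a+k))
  File "scipy/spatial/transform/_rotation.pyx", line 1143, in scipy.spatial.transform._rotation.Rotation.from_matrix
ValueError: Non-positive determinant (left-handed or null coordinate frame) in rotation matrix 0: [[-0.30901699  0.95105652  0.        ]
 [-0.95105652 -0.30901699  0.        ]
 [ 0.          0.         -1.        ]].
```

```bash
sed -i 's/np.array(\[\[np.sin(a),np.cos(a),0\],\[-np.cos(a)/np.array([[-np.sin(a),np.cos(a),0],[np.cos(a)/' h.py
python3 - <<'E'
from h import *
d=np.deg2rad
pick(np.array([519,-434.]),d(-18),58,76,25); place(C,TH+np.pi/2,58,2,72)
E
```

```text
pick 49.81880162380981 24.999310603598133 lifted 49.38874591406574 24.999262547353283 t 8.4167
place hit True tcp [603.3 -21.6 111.1] target z 111 t 14.2083
```

```bash
python3 - <<'E'
from h import *
d=np.deg2rad
pick(np.array([431,-356.5]),d(75),45,64,20); place(C-75*MX,TH+np.pi/2,45,2,60)
pick(np.array([426.5,346.5]),d(30),20.5,84,25); place(STIR,TH,20.5,52,80)
cv2.imwrite("pics/top1.png",cv2.resize(manip.camera("top")[110:260,90:430],(800,353))[:,:,::-1])
E
```

```text
pick 39.398839954774196 20.00015890225768 lifted 39.51500598626033 19.999831938184798 t 19.8833
place hit True tcp [528.7 -29.4  98.1] target z 98 t 25.4917
pick 63.46104525835987 25.00026511028409 lifted 63.38851107284467 24.99992231838405 t 31.725
place hit True tcp [ 617.6 -155.8  123.7] target z 123.5 t 37.6333
```

View pics/top1.png

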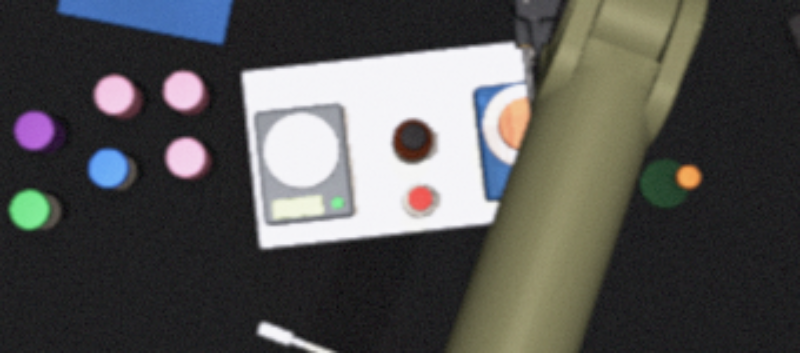

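The amber bottle (crop 413,140) and the red-capped bottle (421,200) stand on the mat's middle line. The pad is on the plate but partly hidden by the arm. Next is the jar, then I check the pad from a clear view before fetching the flask.

```bash
python3 - <<'E'
from h import *
d=np.deg2rad
pick(np.array([567.9,342.8]),d(30),46,66,18); place(BAL,TH,46,46,60)
go([450,330],0)
im=manip.camera("top"); sc=manip.camera("scene")
for b in blobs(im,(5,18),60,120,(285,130,345,190)): print("pad",b,ray("top",b[0],70),ray("top",b[0],70)-STIR)
for b in blobs(im,(100,118),120,120,(195,145,245,200)): print("jar",b,ray("top",b[0],102)-BAL)
for b in blobs(im,(172,6),120,120,(250,170,290,215)): print("white",b,ray("top",b[0],86)-(C-75*MX))
for b in blobs(im,(45,80),120,100,(88,185,118,215)): print("green",ray("top",b[0],56))
print(mat(im)); cv2.imwrite("pics/top2.png",cv2.resize(im[110:260,90:430],(800,353))[:,:,::-1])
E
```

```text
pick 45.39011681748949 17.999972496181726 lifted 45.19472630297823 17.999910470098257 t 43.8083
place hit True tcp [589.  112.6 143.1] target z 143 t 48.425
pad (array([312.59590793, 162.49616368]), np.int32(391), array([22, 22], dtype=int32)) [ 616.28103303 -153.59540567] [-1.36191083  2.30115314]
jar (array([216.82291667, 171.953125  ]), np.int32(192), array([16, 15], dtype=int32)) [-1.64383257 -1.8719139 ]
white (array([268.08955224, 194.02985075]), np.int32(67), array([9, 9], dtype=int32)) [-0.93350845  0.92945618]
(array([603.46453857, -21.88432312]), (218.98583984375, 400.6474914550781), np.float32(0.105974294))
```

View pics/top2.png

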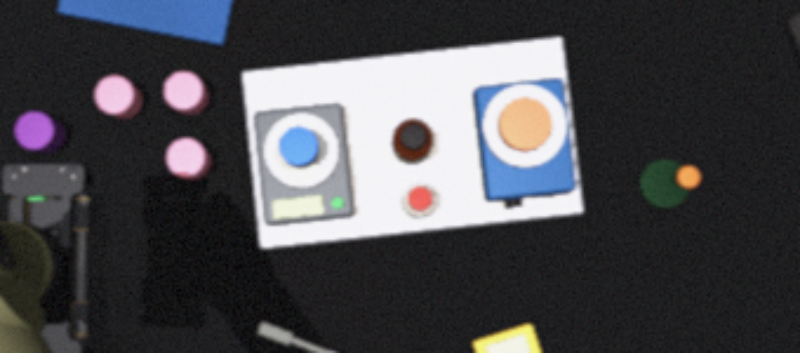

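```bash
python3 - <<'E'
from h import *
pick(np.array([549.6,-333.3]),np.deg2rad(-18),86,55,15); P=STIR+[-1,1.5]; place(P,TH,86,70,48)
go([450,330],0)
im=manip.camera("top")
for b in blobs(im,(5,18),60,120,(285,130,345,190)): print("orange",b,ray("top",b[0],70)-P,ray("top",b[0],188)-P)
cv2.imwrite("pics/e.png",cv2.resize(np.hstack([im[110:240,180:360],manip.camera("scene")[150:280,200:380]]),(800,289))[:,:,::-1])
E
```

```text
pick 24.50849148407445 15.003716254672526 lifted 24.42346567748293 14.996809386317409 t 55.6583
place hit True tcp [ 616.9 -154.2  206.9] target z 207 t 59.525
orange (array([318.32926829, 156.75609756]), np.int32(82), array([10, 10], dtype=int32)) [ 15.65737405 -15.35543003] [-0.3857332   1.04725555]
orange (array([305.43589744, 166.46153846]), np.int32(39), array([14, 19], dtype=int32)) [-11.37995807  20.84893022] [-25.04980068  34.07369397]
```

View pics/e.png

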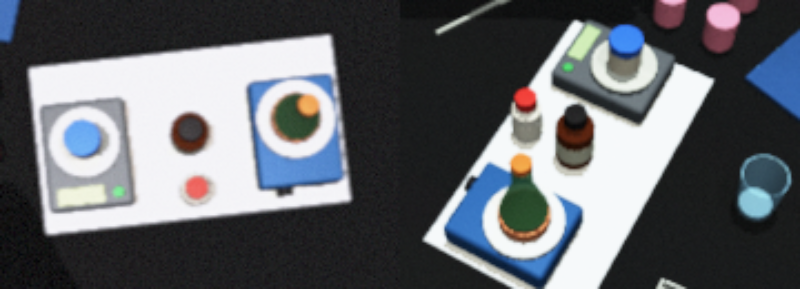

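The flask stands centred on the pad, with its stopper within about 1 mm of the target, and all the other pieces are upright. Before handing in I check that the green jar hasn't moved.

```bash
python3 - <<'E'
from h import *
go([560,-330],0)
g=[ray("top",b[0],56) for b in blobs(manip.camera("top"),(45,80),120,100,(88,185,118,215))]; print("green",g,manip.observe()["clock"])
if g and np.hypot(*(g[0]-[519.3,437.2]))<10: print(manip.job_done())
E
```

```text
green [array([520.21726925, 438.77939494])] 63.9167
the job is handed in; nothing more can be done
None
```

The job is handed in at about 64 s of the 138 s: the pad, flask, jar and white bottle measured within about 3 mm of target, the amber bottle was set at the mat's centre and looked right in the pictures, and the green jar hasn't moved; the verdict itself was not shown.

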